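# Line up the spice tins by height beside the jug

### The job

Line the four spice tins up by height on the row of cork discs, one tin standing upright and wholly on each disc, with the tallest at the end next to the white jug and each tin shorter than the last towards the orange bowls. Leave the jug and the bowls where they stand.

Things in the scene. Friction and masses are not known exactly. Their poses are not given: they have to be found in the camera images.
- tin_yellow_mid (a point): Round steel spice tin with a yellow lid, standing upright on the shelf: 50 mm in diameter, 45 mm tall with the lid (the shortest of four), plain smooth side. The point is its centre, half-way up (22.5 mm above its underside); z is its axis, up. Rigid, loose, about 70 g.
- tin_red_mid (a point): Round steel spice tin with a red lid, standing upright on the shelf: 50 mm in diameter, 62 mm tall with the lid (second shortest of four), plain smooth side. The point is its centre, half-way up (31 mm above its underside); z is its axis, up. Rigid, loose, about 90 g.
- tin_blue_mid (a point): Round steel spice tin with a blue lid, standing upright on the shelf: 50 mm in diameter, 79 mm tall with the lid (second tallest of four), plain smooth side. The point is its centre, half-way up (39.5 mm above its underside); z is its axis, up. Rigid, loose, about 110 g.
- tin_green_mid (a point): Round steel spice tin with a green lid, standing upright on the shelf: 50 mm in diameter, 96 mm tall with the lid (the tallest of four), plain smooth side. The point is its centre, half-way up (48 mm above its underside); z is its axis, up. Rigid, loose, about 130 g.
- mark_a_top (a point): Cork disc, 76 mm in diameter and 3 mm thick, fixed on a dark wooden board; at the left (+y) end of a straight row of four equal discs 95 mm apart. The point is the centre of its top face, 11 mm above the shelf top. z is up, y points along the row to the left. The board (100 by 390 by 8 mm) is fixed and may be turned up to 0.2 rad.
- mark_b_top (a point): Cork disc, 76 mm in diameter and 3 mm thick, fixed on a dark wooden board; second from the left (+y) end of a straight row of four equal discs 95 mm apart. The point is the centre of its top face, 11 mm above the shelf top. z is up, y points along the row to the left. The board (100 by 390 by 8 mm) is fixed and may be turned up to 0.2 rad.
- mark_c_top (a point): Cork disc, 76 mm in diameter and 3 mm thick, fixed on a dark wooden board; second from the right (-y) end of a straight row of four equal discs 95 mm apart. The point is the centre of its top face, 11 mm above the shelf top. z is up, y points along the row to the left. The board (100 by 390 by 8 mm) is fixed and may be turned up to 0.2 rad.
- mark_d_top (a point): Cork disc, 76 mm in diameter and 3 mm thick, fixed on a dark wooden board; at the right (-y) end of a straight row of four equal discs 95 mm apart. The point is the centre of its top face, 11 mm above the shelf top. z is up, y points along the row to the left. The board (100 by 390 by 8 mm) is fixed and may be turned up to 0.2 rad.
- jug: Squat white ceramic jug with a blue band, 108 mm at its widest, 100 mm tall, its handle pointing away from the robot; it stands just past one end of the row of discs, either end, its centre about 125 mm from the centre of the nearest disc. Origin: centre of its underside. Loose, bystander.
- bowls: Two nested orange melamine bowls, 120 mm across the rim, 72 mm tall together, standing just past the other end of the row, their centre about 125 mm from the nearest disc. Origin: centre of the underside. Loose, bystander.
Things that resemble listed ones, but are neither listed nor needed, are in the scene too. What is shaped like the part that bears tin_red_mid but pink or purple is not meant.

How it is judged:
By the outcome, as a careful person would: the job done as asked, in the order asked, and still so for the second after the job is handed in, with the robot touching nothing.
It also fails if it takes over 102 s, if anything falls off the work surface, if the arm or the gripper's body presses on something with over 40 N, if the wrist force passes 120 N, or if a joint passes its speed limit or range.

### The arm

A 6-joint arm with a two-finger parallel gripper is mounted at the origin on the work surface. World frame = base frame: x ahead of the robot, y to its left, z up, the work surface at z = 0. Lengths are in m, angles in degrees, forces in N, time in s.
With the tool pointing down it reaches from about 0.35 to 0.875 m from the base axis. Payload 4.2 kg.
Tool frame: the origin (TCP) lies at the very end of the fingers, on their centre line; the grasp point (between the pads) lies 19 mm behind it; z points along the fingers, y is the line along which they close (so a half turn about z gives the same grasp; the last joint's range is limited). The gripper opens to 87 mm and grips with 3 to 60 N. Pads are 19 mm wide; open, the fingers measure 117 mm over their backs; the gripper's body (75 mm by 190 mm) begins 51 mm behind the grasp point.
Start: joints at [-53.022, 22.042, 0.453, 0, -68.411, -14.817], TCP at [0.236, -0.579, 0.223] pointing down, gripper open.
Joint ranges: [-179.83, 179.83], [-69.29, 118.12], [-61.27, 80.66], [-181.25, 117.63], [-171.15, -9.14], [-177.46, 177.46]. Speed limits (degrees/s): [159.86, 159.86, 180, 180, 180, 180].

### API

Orientations are given as a 3x3 rotation matrix whose columns are the frame's x, y, z axes.
In Python, from station import monitor, cams, ticket gives the robot as it stands.
- The arm moves only by the tool drive_tool, never from a script. Its argument "moves" is a list of rows, each an object with "delta_pos": the shift along the tool's x, y, z in mm, a list of three; "turn": the turn about the tool's z in rad; "claw": the opening, from 0 (shut) to 1 (fully open). A call has 1 to 12 rows; each row shifts and turns the commanded pose from where the row before left it, along the tool's axes as they then stand; what a row does not reach is not made up. A row lasts 1/8 s, in which the tool goes at most 62.5 mm and 10.7 degrees, less where a joint would pass 70% of its speed; a pose out of reach is approached as far as the arm can. A call is refused whole if a number of a shift passes 62.5 or a number of a turn 0.188, either way. A call with a gripper value outside its range is refused whole. The fingers move at their own pace and stop on an object; the grip force is fixed at half the most. Time passes only in rows, so rows that do not move let the fingers close. It gives the time, the measured TCP pose, the force, the opening and the grip force at its end, in the units of the state.
- monitor.sense(): the state, without advancing time (a new reading comes with each control period).
- cams.capture(name): name is "side" or "top" or "wrist"; returns a dict with "color" (400x640x3 uint8, red, green, blue), "range_z" (400x640 float32, m along the optical axis (not along the pixel's ray), 0 where there is no reading), "vertical_fov" (degrees; the focal length in pixels is half the picture's height over the tangent of half this angle, whatever the lens; pixels are square), "cx", "cy" (the principal point, pixels), "dist" ([k1, k2, p1, p2, k3] as OpenCV has them; the pictures are not rectified), "extrinsics" (4x4, takes a point from camera to world coordinates). Camera axes: x right, y down, z forward; pixel columns grow to the right and rows downward; lengths in m; the calibration is good to about 2 mm. A picture is of the moment at which its call begins.
- ticket.finish_job(): hands the job in; it is judged then, once.
The state is a dict: "time_s": time; "joints": joint angles; "joint_velocities": joint speeds; "effort": joint torques, N m; "tcp_pos": TCP position; "ee_rot": TCP orientation; "wrist_force": force on the tool from outside, world axes, zero at the start; "moment": the same for the moment, N m; "gripper_width": opening from 0.0 (shut) to 1.0 (fully open); "gripper_force": force on a finger pad.
Only numpy, scipy, OpenCV 4.12 (cv2) and the standard library are available. Lean on these libraries where they do the work, as an engineer would, in place of code of your own. Each camera call takes 0.05 s, during which the arm holds its last target. There are 200 camera calls.

## Working session

There is one attempt and no reset: what is moved stays moved. The work goes in short steps, Python scripts to look and compute and a tool call to move; the robot and the scene stay as the last step left them, time stands still between calls to the robot, and variables do not carry over. Pictures are saved under pics/ and viewed, at most 14 in all, crops included, and the job is handed in when it is done.

Besides the shell and the picture viewer there is one more tool, called after "Emit:" as name(argument=value, ...) on one line, values as JSON. drive_tool: Moves the arm, as the interface text tells. Its arguments: {"type":"object","properties":{"moves":{"type":"array","items":{"type":"object","properties":{"delta_pos":{"type":"array","items":{"type":"number"}},"turn":{"type":"number"},"claw":{"type":"number"}}}}},"required":["moves"]}

```bash
mkdir -p pics
cat > h.py <<'E'
import numpy as np, cv2
from station import monitor, cams, ticket
def snap(n,f):
    d=cams.capture(n); cv2.imwrite('pics/'+f+'.png',d['color'][:,:,::-1]); np.savez('pics/'+f+'.npz',**{k:np.asarray(v) for k,v in d.items()}); return d
def cloud(d):
    h,w=d['range_z'].shape; f=h/2/np.tan(np.radians(float(d['vertical_fov']))/2)
    K=np.array([[f,0,float(d['cx'])],[0,f,float(d['cy'])],[0,0,1]])
    u,v=np.meshgrid(np.arange(w),np.arange(h)); p=np.stack([u,v],-1).reshape(-1,1,2).astype(float)
    n=cv2.undistortPoints(p,K,np.asarray(d['dist'],float)).reshape(h,w,2)
    z=d['range_z']; P=np.dstack([n[...,0]*z,n[...,1]*z,z,np.ones_like(z)])
    return (P@np.asarray(d['extrinsics']).T)[...,:3]
E
python3 - <<'E'
from h import *
for n in('top','side'): d=snap(n,n+'0'); print(np.round(d['extrinsics'],3))
s=monitor.sense(); print(s)
E
```

```text
[[ 0.029 -0.989  0.142  0.377]
 [-1.    -0.027  0.01   0.018]
 [-0.006 -0.142 -0.99   1.077]
 [ 0.     0.     0.     1.   ]]
[[-0.961 -0.174  0.214  0.353]
 [-0.276  0.616 -0.738  0.618]
 [-0.003 -0.768 -0.64   0.58 ]
 [ 0.     0.     0.     1.   ]]
{'time_s': 0.1, 'joints': array([-5.30207983e+01,  2.20874204e+01,  3.85827164e-01, -2.40251173e-02,
       -6.84137098e+01, -1.48156145e+01]), 'joint_velocities': array([-0.03583382, -0.12775917,  0.17688132,  0.06030385, -0.04414706,
       -0.06134932]), 'effort': array([-4.77386002e-04, -3.91690993e+01,  1.87934178e+01,  4.23178867e+00,
        1.34634983e-02, -6.97033829e-05]), 'tcp_pos': array([ 0.23556514, -0.57830112,  0.22154898]), 'ee_rot': array([[-9.26168797e-01, -3.77108143e-01, -8.99020648e-04],
       [-3.77109189e-01,  9.26166975e-01,  1.84214187e-03],
       [ 1.37956534e-04,  2.04516327e-03, -9.99997899e-01]]), 'wrist_force': array([-1.05913444,  0.02762755,  0.46640929]), 'moment': array([-0.0025058 ,  0.0173208 , -0.00302241]), 'gripper_force': 0.0, 'gripper_width': 1.0017250866149647}
```

View pics/top0.png

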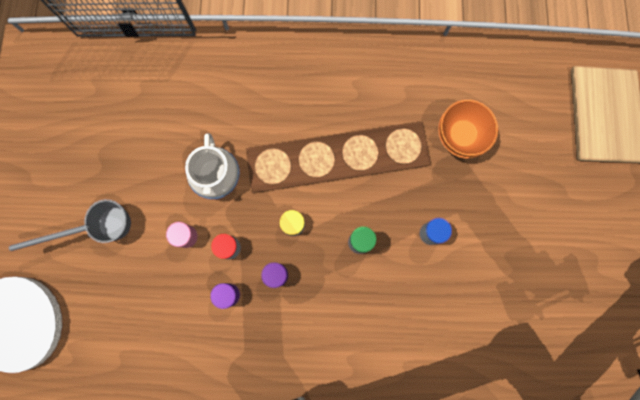

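View pics/side0.png

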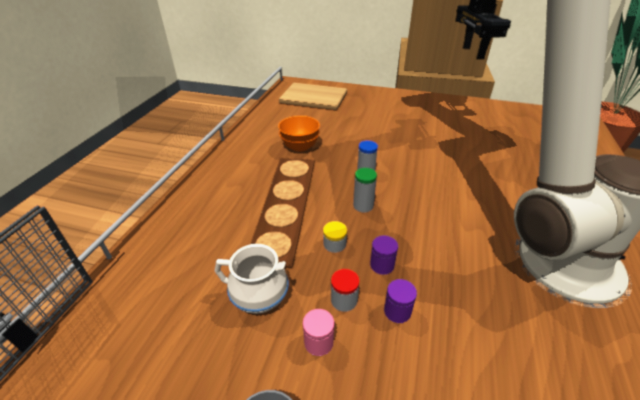

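The top view shows the jug at (212,172) at the +y end and the bowls at (470,128). The discs are at (273,166), (317,159), (360,152) and (404,146). The tins are yellow (292,222), red (224,246), green (363,240) and blue (438,231), with decoys in pink and purple. So green goes on a, blue on b, red on c and yellow on d.

Run:
```python
from h import *
for cam in('top0','side0'):
    d=np.load(f'pics/{cam}.npz'); P=cloud(d); hsv=cv2.cvtColor(d['color'],cv2.COLOR_RGB2HSV); H,S,V=hsv[...,0],hsv[...,1],hsv[...,2]
    print(cam)
    def rep(n,m,h):
        m=m&(d['range_z']>0)&(np.abs(P[...,2]-h)<.007)
        q=P[m][:,:2].astype(np.float32)
        if len(q)<10: print(n,len(q)); return
        q=q[np.linalg.norm(q-np.median(q,0),axis=1)<.033]
        c,r=cv2.minEnclosingCircle(q); print(n,len(q),np.round(c,4),'mean',np.round(q.mean(0),4),round(r,4),'z',np.median(P[m][:,2]).round(4))
    rep('yellow',(H>24)&(H<34)&(S>180)&(V>120),.045)
    rep('red',((H<4)|(H>176))&(S>200)&(V>100),.062)
    rep('blue',(H>105)&(H<122)&(S>150),.079)
    rep('green',(H>55)&(H<85)&(S>120),.096)
    # discs
    if cam=='top0':
        print(np.round([hsv[166,273],hsv[152,360],hsv[185,256],hsv[120,300]],0))
        for u,v in((273,166),(317,159),(360,152),(404,146)):
            w=np.zeros(H.shape,bool); w[v-21:v+22,u-21:u+22]=1
            m=(w&(V>130)&(np.abs(P[...,2]-.011)<.008)).astype(np.uint8)
            n,l,st,ce=cv2.connectedComponentsWithStats(m); m=l==l[v,u]
            q=P[m]; c,r=cv2.minEnclosingCircle(q[:,:2].astype(np.float32)); print('disc',len(q),np.round(c,4),q.mean(0).round(4),round(r,4))
    for n,(u,v) in dict(purpleA=(275,275),purpleB=(224,296),pink=(180,235),jug=(212,172),bowl=(470,128)).items():
        if cam=='top0': print(n,P[v,u].round(3))
```

```text
top0
yellow 0
red 0
blue 448 [ 0.4709 -0.2121] mean [ 0.4705 -0.2118] 0.0238 z 0.0791
green 461 [ 0.448  -0.0613] mean [ 0.4476 -0.0612] 0.0239 z 0.096
[[ 16 108 234]
 [ 16 107 235]
 [ 11 143 132]
 [ 13 142 172]]
disc 1377 [0.5958 0.1267] [0.6024 0.1276 0.0099] 0.057
disc 1444 [0.6121 0.0326] [0.6175 0.0338 0.0099] 0.0564
disc 1375 [ 0.6296 -0.0559] [ 0.6352 -0.0577  0.01  ] 0.0542
disc 1194 [ 0.6446 -0.1547] [ 0.6556 -0.1506  0.0104] 0.0555
purpleA [0.374 0.109 0.063]
purpleB [0.33  0.209 0.061]
pink [0.448 0.305 0.061]
jug [0.59  0.259 0.006]
bowl [ 0.698 -0.295  0.025]
side0
yellow 268 [0.4861 0.0822] mean [0.4852 0.0826] 0.024 z 0.045
red 519 [0.4321 0.2175] mean [0.4308 0.2202] 0.0251 z 0.0623
blue 165 [ 0.4736 -0.2095] mean [ 0.4724 -0.205 ] 0.0254 z 0.0786
green 251 [ 0.4511 -0.0587] mean [ 0.4502 -0.0552] 0.0264 z 0.0955
```

Run:
```python
from h import *
d=np.load('pics/top0.npz'); P=cloud(d); hsv=cv2.cvtColor(d['color'],cv2.COLOR_RGB2HSV).astype(int); H,S,V=hsv[...,0],hsv[...,1],hsv[...,2]
for u,v in((292,222),(224,246)): print(hsv[v,u],P[v,u],d['range_z'][v,u])
C=[]
for u,v in((273,166),(317,159),(360,152),(404,146)):
    w=np.zeros(H.shape,bool); w[v-23:v+24,u-23:u+24]=1
    m=(w&(V>195)&(S<135)).astype(np.uint8); m=cv2.morphologyEx(m,cv2.MORPH_OPEN,np.ones((3,3),np.uint8))
    q=P[m>0]; q=q[np.abs(q[:,2]-.011)<.008]; c,r=cv2.minEnclosingCircle(q[:,:2].astype(np.float32)); print('disc',len(q),np.round(c,4),q.mean(0).round(4),round(r,4)); C.append(c)
for n,(u,v),z in(('yellow',(292,222),.045),('red',(224,246),.062)):
    w=np.zeros(H.shape,bool); w[v-18:v+19,u-18:u+19]=1
    m=w&(S>200)&(V>150)
    vv,uu=np.nonzero(m); print(n,len(uu),uu.mean(),vv.mean())
    q=P[m&(abs(P[...,2]-z)<.007)]; print(len(q),q.mean(0) if len(q) else '')
C=np.array(C); t=np.arange(4)-1.5; s=(t[:,None]*C).sum(0)/5; print(C.mean(0),s,np.hypot(*s))
```

```text
[ 30 134 249] [0.48304621 0.07996112 0.04175584] 1.0403701
[  1 175 246] [0.42877713 0.21352043 0.06147829] 1.0145378
disc 961 [0.6065 0.1285] [0.6061 0.1283 0.0107] 0.039
disc 959 [0.6242 0.0352] [0.6235 0.0347 0.0108] 0.0393
disc 949 [ 0.642  -0.0585] [ 0.6409 -0.0588  0.0108] 0.0394
disc 932 [ 0.6585 -0.1535] [ 0.6585 -0.1523  0.011 ] 0.0395
yellow 0 nan nan
0 
red 0 nan nan
0 
[ 0.63276626 -0.01204816] [ 0.01737658 -0.09396518] 0.09555836090291618<stdin>:12: RuntimeWarning: Mean of empty slice.
  ret = ret.dtype.type(ret / rcount)
```

Emit:
drive_tool(moves=[{"turn": -0.171},{"turn": -0.171},{"turn": -0.171},{"turn": -0.171},{"turn": -0.171},{"turn": -0.171},{"turn": -0.17},{"turn": -0.17},{}])

```text
invalid input
```

```bash
cat >> h.py <<'E'
T=dict(green=(.449,-.059),blue=(.472,-.210),red=(.430,.216),yellow=(.485,.081),A=(.606,.128),B=(.6235,.035),C=(.641,-.059),D=(.6585,-.153))
def go(n,z):
    s=monitor.sense(); R=s['ee_rot']; t=np.array([*T[n],z]); d=R.T@(t-s['tcp_pos'])*1000
    print(n,'delta mm',d.round(1),'tcp',s['tcp_pos'].round(4),'yaw y',np.degrees(np.arctan2(R[1,1],R[0,1])).round(1),'tilt',R[:,2].round(3),'w',round(s['gripper_width'],3),'t',s['time_s'])
E
python3 -c "
from h import *
go('green',.2)"
```

```text
green delta mm [-393.5  400.4   22.3] tcp [ 0.2356 -0.5783  0.2215] yaw y 112.2 tilt [-0.001  0.002 -1.   ] w 1.002 t 0.1
```

Emit:
drive_tool(moves=[{"delta_pos": [0,0,0],"turn": -0.171,"claw": 1},{"delta_pos": [0,0,0],"turn": -0.171,"claw": 1},{"delta_pos": [0,0,0],"turn": -0.171,"claw": 1},{"delta_pos": [0,0,0],"turn": -0.171,"claw": 1},{"delta_pos": [0,0,0],"turn": -0.171,"claw": 1},{"delta_pos": [0,0,0],"turn": -0.171,"claw": 1},{"delta_pos": [0,0,0],"turn": -0.17,"claw": 1},{"delta_pos": [0,0,0],"turn": -0.17,"claw": 1},{"delta_pos": [0,0,0],"turn": 0,"claw": 1}])

```text
time_s: 1.23
tcp_pos: [0.2357, -0.5785, 0.222]
ee_rot: [[0.179, -0.984, -0.001], [-0.984, -0.179, 0.001], [-0.001, 0.0, -1.0]]
wrist_force: [-1.1, 0.6, -0.8]
gripper_width: 1.004
gripper_force: 0.0
```

```bash
python3 -c "
from h import *
go('green',.2)"
```

```text
green delta mm [-472.9 -302.9   22.4] tcp [ 0.2357 -0.5785  0.222 ] yaw y -169.7 tilt [-0.001  0.001 -1.   ] w 1.004 t 1.225
```

Emit:
drive_tool(moves=[{"delta_pos": [-47.3,-30.3,2],"turn": 0,"claw": 1},{"delta_pos": [-47.3,-30.3,2],"turn": 0,"claw": 1},{"delta_pos": [-47.3,-30.3,2],"turn": 0,"claw": 1},{"delta_pos": [-47.3,-30.3,2],"turn": 0,"claw": 1},{"delta_pos": [-47.3,-30.3,2],"turn": 0,"claw": 1},{"delta_pos": [-47.3,-30.3,2],"turn": 0,"claw": 1},{"delta_pos": [-47.3,-30.3,2],"turn": 0,"claw": 1},{"delta_pos": [-47.3,-30.3,2],"turn": 0,"claw": 1},{"delta_pos": [-47.3,-30.3,2],"turn": 0,"claw": 1},{"delta_pos": [-47.3,-30.3,2],"turn": 0,"claw": 1},{"delta_pos": [0,0,0],"turn": 0,"claw": 1},{"delta_pos": [0,0,0],"turn": 0,"claw": 1}])

```text
time_s: 2.72
tcp_pos: [0.4478, -0.0587, 0.2023]
ee_rot: [[0.18, -0.984, -0.001], [-0.984, -0.18, -0.0], [-0.0, 0.001, -1.0]]
wrist_force: [-0.5, -1.3, -0.8]
gripper_width: 0.999
gripper_force: 0.0
```

```bash
python3 -c "
from h import *
go('green',.041);snap('wrist','w0')"
```

```text
green delta mm [  0.5  -1.3 161.3] tcp [ 0.4478 -0.0587  0.2023] yaw y -169.6 tilt [-0.001 -0.    -1.   ] w 0.999 t 2.725
```

View pics/w0.png

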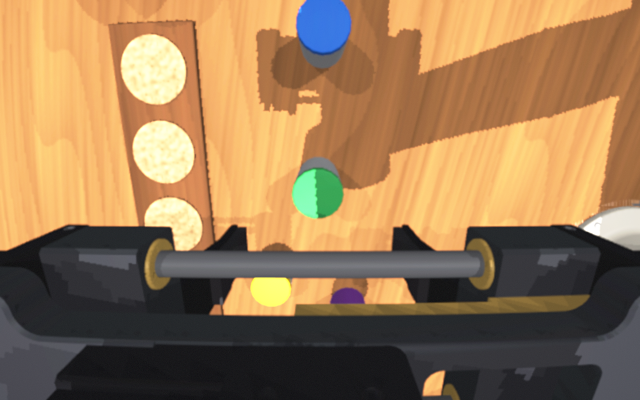

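The wrist view shows green at (318,194), centred between the fingers at columns 235 and 403. Next I descend and grip.

Emit:
drive_tool(moves=[{"delta_pos": [0.5,-1,40],"turn": 0,"claw": 1},{"delta_pos": [0,0,40],"turn": 0,"claw": 1},{"delta_pos": [0,0,40],"turn": 0,"claw": 1},{"delta_pos": [0,0,30],"turn": 0,"claw": 1},{"delta_pos": [0,0,11],"turn": 0,"claw": 1},{"delta_pos": [0,0,0],"turn": 0,"claw": 1},{"delta_pos": [0,0,0],"turn": 0,"claw": 0},{"delta_pos": [0,0,0],"turn": 0,"claw": 0},{"delta_pos": [0,0,0],"turn": 0,"claw": 0},{"delta_pos": [0,0,0],"turn": 0,"claw": 0},{"delta_pos": [0,0,0],"turn": 0,"claw": 0},{"delta_pos": [0,0,0],"turn": 0,"claw": 0}])

```text
time_s: 4.28
tcp_pos: [0.4494, -0.059, 0.0417]
ee_rot: [[0.181, -0.983, 0.0], [-0.983, -0.181, -0.0], [0.0, -0.0, -1.0]]
wrist_force: [-0.3, 0.2, 2.5]
gripper_width: 0.566
gripper_force: 30.0
```

Emit:
drive_tool(moves=[{"delta_pos": [0,0,-20],"turn": 0,"claw": 0},{"delta_pos": [0,0,-40],"turn": 0,"claw": 0},{"delta_pos": [0,0,-40],"turn": 0,"claw": 0},{"delta_pos": [0,0,-20],"turn": 0,"claw": 0},{"delta_pos": [-15.5,-19,0],"turn": 0,"claw": 0},{"delta_pos": [-31,-37.5,0],"turn": 0,"claw": 0},{"delta_pos": [-31,-37.5,0],"turn": 0,"claw": 0},{"delta_pos": [-31,-37.5,0],"turn": 0,"claw": 0},{"delta_pos": [-31,-37.5,0],"turn": 0,"claw": 0},{"delta_pos": [-16,-19,0],"turn": 0,"claw": 0},{"delta_pos": [0,0,0],"turn": 0,"claw": 0},{"delta_pos": [0,0,0],"turn": 0,"claw": 0}])

```text
time_s: 5.78
tcp_pos: [0.6051, 0.128, 0.1597]
ee_rot: [[0.181, -0.983, -0.003], [-0.983, -0.181, -0.001], [0.001, 0.003, -1.0]]
wrist_force: [0.0, -0.7, -1.3]
gripper_width: 0.568
gripper_force: 30.0
```

```bash
python3 -c "
from h import *
go('A',.053);snap('wrist','w1')"
```

```text
A delta mm [ 1.000e-01 -1.300e+00  1.067e+02] tcp [0.6051 0.128  0.1597] yaw y -169.6 tilt [-0.003 -0.001 -1.   ] w 0.568 t 5.775
```

View pics/w1.png

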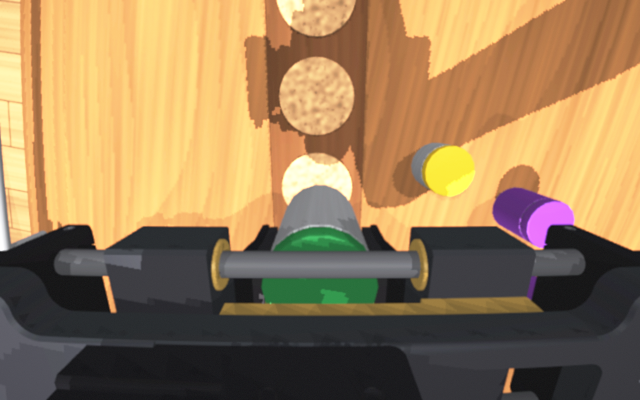

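The held green tin is at (320,250) and the disc row runs straight up the picture at column 316, so it is aligned. I lower it and release.

Emit:
drive_tool(moves=[{"delta_pos": [0,-1,30],"turn": 0,"claw": 0},{"delta_pos": [0,0,40],"turn": 0,"claw": 0},{"delta_pos": [0,0,25],"turn": 0,"claw": 0},{"delta_pos": [0,0,7],"turn": 0,"claw": 0},{"delta_pos": [0,0,4],"turn": 0,"claw": 0},{"delta_pos": [0,0,0],"turn": 0,"claw": 0},{"delta_pos": [0,0,0],"turn": 0,"claw": 0}])

```text
time_s: 6.7
tcp_pos: [0.6076, 0.1283, 0.0567]
ee_rot: [[0.181, -0.983, 0.002], [-0.983, -0.181, 0.001], [-0.0, -0.002, -1.0]]
wrist_force: [-0.1, 0.5, -1.3]
gripper_width: 0.572
gripper_force: 30.0
```

Emit:
drive_tool(moves=[{"delta_pos": [0,0,2],"turn": 0,"claw": 0},{"delta_pos": [0,0,1.5],"turn": 0,"claw": 0},{"delta_pos": [0,0,0],"turn": 0,"claw": 0},{"delta_pos": [0,0,0],"turn": 0,"claw": 0}])

```text
time_s: 7.2
tcp_pos: [0.6072, 0.1282, 0.0528]
ee_rot: [[0.181, -0.983, 0.001], [-0.983, -0.181, 0.0], [0.0, -0.001, -1.0]]
wrist_force: [-2.4, 0.2, 4.5]
gripper_width: 0.567
gripper_force: 30.0
```

Contact. I release, rise, and head for blue: d=(-.135,-.338), so x_t≈+308 and y_t≈+194.

Emit:
drive_tool(moves=[{"delta_pos": [0,0,0],"turn": 0,"claw": 1},{"delta_pos": [0,0,0],"turn": 0,"claw": 1},{"delta_pos": [0,0,0],"turn": 0,"claw": 1},{"delta_pos": [0,0,0],"turn": 0,"claw": 1},{"delta_pos": [0,0,-30],"turn": 0,"claw": 1},{"delta_pos": [0,0,-50],"turn": 0,"claw": 1},{"delta_pos": [0,0,-50],"turn": 0,"claw": 1}])

```text
time_s: 8.07
tcp_pos: [0.6068, 0.1279, 0.1832]
ee_rot: [[0.181, -0.983, -0.001], [-0.983, -0.181, -0.0], [0.0, 0.001, -1.0]]
wrist_force: [1.2, -0.0, -0.6]
gripper_width: 0.998
gripper_force: 0.0
```

Emit:
drive_tool(moves=[{"delta_pos": [26,16.5,0],"turn": 0,"claw": 1},{"delta_pos": [47,29.5,0],"turn": 0,"claw": 1},{"delta_pos": [47,29.5,0],"turn": 0,"claw": 1},{"delta_pos": [47,29.5,0],"turn": 0,"claw": 1},{"delta_pos": [47,29.5,0],"turn": 0,"claw": 1},{"delta_pos": [47,29.5,0],"turn": 0,"claw": 1},{"delta_pos": [47,29.5,0],"turn": 0,"claw": 1},{"delta_pos": [0,0,0],"turn": 0,"claw": 1},{"delta_pos": [0,0,0],"turn": 0,"claw": 1}])

```text
time_s: 9.2
tcp_pos: [0.4724, -0.21, 0.1821]
ee_rot: [[0.18, -0.984, 0.0], [-0.984, -0.18, 0.0], [-0.0, -0.0, -1.0]]
wrist_force: [-0.3, 0.9, -0.2]
gripper_width: 0.998
gripper_force: 0.0
```

```bash
python3 -c "
from h import *
go('blue',.036)"
```

```text
blue delta mm [-1.000e-01  5.000e-01  1.461e+02] tcp [ 0.4724 -0.21    0.1821] yaw y -169.6 tilt [ 0.  0. -1.] w 0.998 t 9.2
```

Emit:
drive_tool(moves=[{"delta_pos": [0,0,40],"turn": 0,"claw": 1},{"delta_pos": [0,0,40],"turn": 0,"claw": 1},{"delta_pos": [0,0,40],"turn": 0,"claw": 1},{"delta_pos": [0,0,20],"turn": 0,"claw": 1},{"delta_pos": [0,0,6],"turn": 0,"claw": 1},{"delta_pos": [0,0,0],"turn": 0,"claw": 1},{"delta_pos": [0,0,0],"turn": 0,"claw": 0},{"delta_pos": [0,0,0],"turn": 0,"claw": 0},{"delta_pos": [0,0,0],"turn": 0,"claw": 0},{"delta_pos": [0,0,0],"turn": 0,"claw": 0},{"delta_pos": [0,0,0],"turn": 0,"claw": 0},{"delta_pos": [0,0,0],"turn": 0,"claw": 0}])

```text
time_s: 10.7
tcp_pos: [0.4724, -0.21, 0.0362]
ee_rot: [[0.181, -0.983, -0.0], [-0.983, -0.181, -0.0], [0.0, 0.0, -1.0]]
wrist_force: [-0.9, 0.4, 2.1]
gripper_width: 0.568
gripper_force: 30.0
```

Emit:
drive_tool(moves=[{"delta_pos": [0,0,-20],"turn": 0,"claw": 0},{"delta_pos": [0,0,-40],"turn": 0,"claw": 0},{"delta_pos": [0,0,-40],"turn": 0,"claw": 0},{"delta_pos": [0,0,-30],"turn": 0,"claw": 0},{"delta_pos": [-19,-17,0],"turn": 0,"claw": 0},{"delta_pos": [-35,-31.5,0],"turn": 0,"claw": 0},{"delta_pos": [-35,-31.5,0],"turn": 0,"claw": 0},{"delta_pos": [-35,-31.5,0],"turn": 0,"claw": 0},{"delta_pos": [-35,-31.5,0],"turn": 0,"claw": 0},{"delta_pos": [-35,-31.5,0],"turn": 0,"claw": 0},{"delta_pos": [-20,-18,0],"turn": 0,"claw": 0},{"delta_pos": [0,0,0],"turn": 0,"claw": 0}])

```text
time_s: 12.2
tcp_pos: [0.6234, 0.0371, 0.1649]
ee_rot: [[0.183, -0.983, -0.001], [-0.983, -0.183, -0.0], [-0.0, 0.001, -1.0]]
wrist_force: [-1.1, 0.5, -1.3]
gripper_width: 0.568
gripper_force: 30.0
```

```bash
python3 -c "
from h import *
go('B',.0475)"
```

```text
B delta mm [  2.2   0.2 117.4] tcp [0.6234 0.0371 0.1649] yaw y -169.4 tilt [-0.001 -0.    -1.   ] w 0.568 t 12.2
```

Emit:
drive_tool(moves=[{"delta_pos": [0,0,30],"turn": 0,"claw": 0},{"delta_pos": [0,0,40],"turn": 0,"claw": 0},{"delta_pos": [0,0,30],"turn": 0,"claw": 0},{"delta_pos": [0,0,10],"turn": 0,"claw": 0},{"delta_pos": [0,0,4],"turn": 0,"claw": 0},{"delta_pos": [0,0,0],"turn": 0,"claw": 0},{"delta_pos": [0,0,0],"turn": 0,"claw": 0}])

```text
time_s: 13.08
tcp_pos: [0.6238, 0.0356, 0.0534]
ee_rot: [[0.181, -0.983, 0.002], [-0.983, -0.181, 0.001], [-0.0, -0.002, -1.0]]
wrist_force: [0.8, 0.4, -1.0]
gripper_width: 0.571
gripper_force: 30.0
```

Height is 53.4 mm and contact is due at 47.2 mm.

Emit:
drive_tool(moves=[{"delta_pos": [0,0,3],"turn": 0,"claw": 0},{"delta_pos": [0,0,2],"turn": 0,"claw": 0},{"delta_pos": [0,0,0],"turn": 0,"claw": 0},{"delta_pos": [0,0,0],"turn": 0,"claw": 0}])

```text
time_s: 13.58
tcp_pos: [0.6231, 0.0355, 0.0472]
ee_rot: [[0.181, -0.983, 0.0], [-0.983, -0.181, -0.0], [0.0, -0.0, -1.0]]
wrist_force: [-0.6, 0.8, 0.7]
gripper_width: 0.564
gripper_force: 30.0
```

Emit:
drive_tool(moves=[{"delta_pos": [0,0,0],"turn": 0,"claw": 1},{"delta_pos": [0,0,0],"turn": 0,"claw": 1},{"delta_pos": [0,0,0],"turn": 0,"claw": 1},{"delta_pos": [0,0,0],"turn": 0,"claw": 1},{"delta_pos": [0,0,-30],"turn": 0,"claw": 1},{"delta_pos": [0,0,-50],"turn": 0,"claw": 1},{"delta_pos": [0,0,-50],"turn": 0,"claw": 1}])

```text
time_s: 14.45
tcp_pos: [0.6228, 0.0353, 0.1782]
ee_rot: [[0.181, -0.983, -0.001], [-0.983, -0.181, -0.0], [0.0, 0.001, -1.0]]
wrist_force: [0.4, 0.4, 1.0]
gripper_width: 0.997
gripper_force: 0.0
```

Emit:
drive_tool(moves=[{"delta_pos": [-22,16,0],"turn": 0,"claw": 1},{"delta_pos": [-38,28.2,0],"turn": 0,"claw": 1},{"delta_pos": [-38,28.2,0],"turn": 0,"claw": 1},{"delta_pos": [-38,28.2,0],"turn": 0,"claw": 1},{"delta_pos": [-38,28.2,0],"turn": 0,"claw": 1},{"delta_pos": [-38,28.2,0],"turn": 0,"claw": 1},{"delta_pos": [0,0,0],"turn": 0.157,"claw": 1},{"delta_pos": [0,0,0],"turn": 0.157,"claw": 1},{"delta_pos": [0,0,0],"turn": 0.157,"claw": 1},{"delta_pos": [0,0,0],"turn": 0.157,"claw": 1},{"delta_pos": [0,0,0],"turn": 0.157,"claw": 1},{"delta_pos": [0,0,0],"turn": 0,"claw": 1}])

```text
time_s: 15.95
tcp_pos: [0.4302, 0.2155, 0.1771]
ee_rot: [[-0.566, -0.825, 0.0], [-0.825, 0.566, 0.0], [-0.0, -0.0, -1.0]]
wrist_force: [0.1, 0.0, -0.7]
gripper_width: 0.997
gripper_force: 0.0
```

```bash
python3 -c "
from h import *
go('red',.031);snap('top','top1')"
```

```text
red delta mm [ -0.3   0.4 146.1] tcp [0.4302 0.2155 0.1771] yaw y 145.6 tilt [ 0.  0. -1.] w 0.997 t 15.95
```

View pics/top1.png

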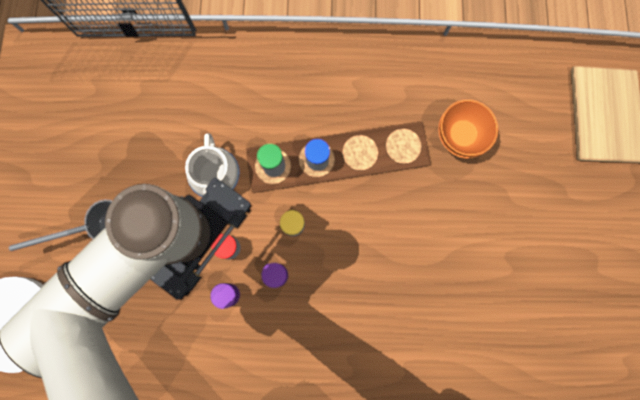

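Green sits on disc a at (269,157) and blue on disc b at (317,153). Red is at (224,246), and the body is turned clear of the jug.

Emit:
drive_tool(moves=[{"delta_pos": [0,0,40],"turn": 0,"claw": 1},{"delta_pos": [0,0,40],"turn": 0,"claw": 1},{"delta_pos": [0,0,40],"turn": 0,"claw": 1},{"delta_pos": [0,0,20],"turn": 0,"claw": 1},{"delta_pos": [0,0,6],"turn": 0,"claw": 1},{"delta_pos": [0,0,0],"turn": 0,"claw": 1},{"delta_pos": [0,0,0],"turn": 0,"claw": 0},{"delta_pos": [0,0,0],"turn": 0,"claw": 0},{"delta_pos": [0,0,0],"turn": 0,"claw": 0},{"delta_pos": [0,0,0],"turn": 0,"claw": 0},{"delta_pos": [0,0,0],"turn": 0,"claw": 0},{"delta_pos": [0,0,0],"turn": 0,"claw": 0}])

```text
time_s: 17.5
tcp_pos: [0.4302, 0.2156, 0.0312]
ee_rot: [[-0.567, -0.824, 0.0], [-0.824, 0.567, 0.0], [-0.0, -0.0, -1.0]]
wrist_force: [-0.5, 0.1, 2.0]
gripper_width: 0.565
gripper_force: 30.0
```

Emit:
drive_tool(moves=[{"delta_pos": [0,0,-20],"turn": 0,"claw": 0},{"delta_pos": [0,0,-40],"turn": 0,"claw": 0},{"delta_pos": [0,0,-45],"turn": 0,"claw": 0},{"delta_pos": [0,0,-40],"turn": 0,"claw": 0},{"delta_pos": [0,0,0],"turn": -0.157,"claw": 0},{"delta_pos": [0,0,0],"turn": -0.157,"claw": 0},{"delta_pos": [0,0,0],"turn": -0.157,"claw": 0},{"delta_pos": [0,0,0],"turn": -0.157,"claw": 0},{"delta_pos": [0,0,0],"turn": -0.157,"claw": 0},{"delta_pos": [0,0,0],"turn": 0,"claw": 0}])

```text
time_s: 18.75
tcp_pos: [0.4299, 0.2153, 0.1756]
ee_rot: [[0.179, -0.984, -0.001], [-0.984, -0.179, -0.001], [0.0, 0.001, -1.0]]
wrist_force: [0.2, -0.1, -1.3]
gripper_width: 0.563
gripper_force: 30.0
```

```bash
python3 -c "
from h import *
go('C',.17)"
```

```text
C delta mm [ 307.7 -158.6    5.6] tcp [0.4299 0.2153 0.1756] yaw y -169.7 tilt [-0.001 -0.001 -1.   ] w 0.563 t 18.75
```

Emit:
drive_tool(moves=[{"delta_pos": [22,-11.3,0],"turn": 0,"claw": 0},{"delta_pos": [44,-22.7,0],"turn": 0,"claw": 0},{"delta_pos": [44,-22.7,0],"turn": 0,"claw": 0},{"delta_pos": [44,-22.7,0],"turn": 0,"claw": 0},{"delta_pos": [44,-22.7,0],"turn": 0,"claw": 0},{"delta_pos": [44,-22.7,0],"turn": 0,"claw": 0},{"delta_pos": [44,-22.7,0],"turn": 0,"claw": 0},{"delta_pos": [21.7,-11.2,0],"turn": 0,"claw": 0},{"delta_pos": [0,0,0],"turn": 0,"claw": 0},{"delta_pos": [0,0,0],"turn": 0,"claw": 0}])

```text
time_s: 20.0
tcp_pos: [0.6413, -0.058, 0.1755]
ee_rot: [[0.18, -0.984, -0.001], [-0.984, -0.18, 0.0], [-0.0, 0.001, -1.0]]
wrist_force: [-0.3, 0.5, -0.5]
gripper_width: 0.57
gripper_force: 30.0
```

Emit:
drive_tool(moves=[{"delta_pos": [0,0,30],"turn": 0,"claw": 0},{"delta_pos": [0,0,40],"turn": 0,"claw": 0},{"delta_pos": [0,0,40],"turn": 0,"claw": 0},{"delta_pos": [0,0,15],"turn": 0,"claw": 0},{"delta_pos": [0,0,4],"turn": 0,"claw": 0},{"delta_pos": [0,0,0],"turn": 0,"claw": 0},{"delta_pos": [0,0,0],"turn": 0,"claw": 0}])

```text
time_s: 20.88
tcp_pos: [0.6431, -0.0582, 0.0488]
ee_rot: [[0.181, -0.983, 0.003], [-0.983, -0.181, 0.0], [0.0, -0.003, -1.0]]
wrist_force: [-1.4, -0.0, -0.5]
gripper_width: 0.567
gripper_force: 30.0
```

```bash
python3 -c "
from h import *
go('C',.0422)"
```

```text
C delta mm [0.4 2.2 6.6] tcp [ 0.6431 -0.0582  0.0488] yaw y -169.6 tilt [ 0.003  0.    -1.   ] w 0.567 t 20.875
```

Emit:
drive_tool(moves=[{"delta_pos": [0,1,3],"turn": 0,"claw": 0},{"delta_pos": [0,0,2],"turn": 0,"claw": 0},{"delta_pos": [0,0,0],"turn": 0,"claw": 0},{"delta_pos": [0,0,0],"turn": 0,"claw": 0}])

```text
time_s: 21.38
tcp_pos: [0.641, -0.0586, 0.0423]
ee_rot: [[0.181, -0.983, 0.0], [-0.983, -0.181, -0.0], [0.0, -0.0, -1.0]]
wrist_force: [-0.4, -0.3, 1.6]
gripper_width: 0.57
gripper_force: 30.0
```

Emit:
drive_tool(moves=[{"delta_pos": [0,0,0],"turn": 0,"claw": 1},{"delta_pos": [0,0,0],"turn": 0,"claw": 1},{"delta_pos": [0,0,0],"turn": 0,"claw": 1},{"delta_pos": [0,0,0],"turn": 0,"claw": 1},{"delta_pos": [0,0,-30],"turn": 0,"claw": 1},{"delta_pos": [0,0,-50],"turn": 0,"claw": 1},{"delta_pos": [0,0,-50],"turn": 0,"claw": 1}])

```text
time_s: 22.25
tcp_pos: [0.6408, -0.0586, 0.1732]
ee_rot: [[0.181, -0.983, -0.001], [-0.983, -0.181, -0.0], [0.0, 0.001, -1.0]]
wrist_force: [0.7, 0.2, 0.0]
gripper_width: 0.998
gripper_force: 0.0
```

Emit:
drive_tool(moves=[{"delta_pos": [-21.5,16,0],"turn": 0,"claw": 1},{"delta_pos": [-36,28,0],"turn": 0,"claw": 1},{"delta_pos": [-36,28,0],"turn": 0,"claw": 1},{"delta_pos": [-36,28,0],"turn": 0,"claw": 1},{"delta_pos": [-36,28,0],"turn": 0,"claw": 1},{"delta_pos": [0,0,0],"turn": 0,"claw": 1},{"delta_pos": [0,0,0],"turn": 0,"claw": 1}])

```text
time_s: 23.12
tcp_pos: [0.4856, 0.0812, 0.1725]
ee_rot: [[0.182, -0.983, 0.001], [-0.983, -0.182, 0.0], [-0.0, -0.001, -1.0]]
wrist_force: [1.2, -0.6, -0.0]
gripper_width: 1.001
gripper_force: 0.0
```

```bash
python3 -c "
from h import *
go('yellow',.012);snap('top','top2')"
```

```text
yellow delta mm [1.000e-01 8.000e-01 1.605e+02] tcp [0.4856 0.0812 0.1725] yaw y -169.5 tilt [ 0.001  0.    -1.   ] w 1.001 t 23.125
```

View pics/top2.png

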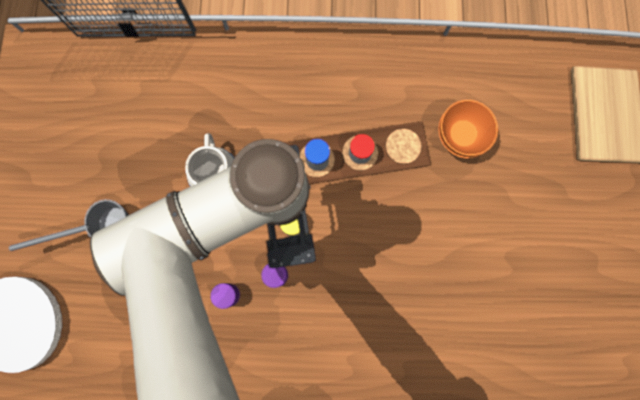

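Red is on disc c at (362,149). Green (107 mm top) and blue would come within about 8 mm of the body, so I turn it by 60° before descending.

Emit:
drive_tool(moves=[{"delta_pos": [0,0,0],"turn": 0.175,"claw": 1},{"delta_pos": [0,0,0],"turn": 0.175,"claw": 1},{"delta_pos": [0,0,0],"turn": 0.175,"claw": 1},{"delta_pos": [0,0,0],"turn": 0.175,"claw": 1},{"delta_pos": [0,0,0],"turn": 0.175,"claw": 1},{"delta_pos": [0,0,0],"turn": 0.175,"claw": 1},{"delta_pos": [0,0,40],"turn": 0,"claw": 1},{"delta_pos": [0,0,40],"turn": 0,"claw": 1},{"delta_pos": [0,0,40],"turn": 0,"claw": 1},{"delta_pos": [0,0,30],"turn": 0,"claw": 1},{"delta_pos": [0,0,9],"turn": 0,"claw": 1},{"delta_pos": [0,0,0],"turn": 0,"claw": 1}])

```text
time_s: 24.68
tcp_pos: [0.4858, 0.0807, 0.0129]
ee_rot: [[-0.764, -0.646, -0.0], [-0.646, 0.764, -0.0], [0.001, -0.0, -1.0]]
wrist_force: [-0.6, -0.8, 0.9]
gripper_width: 0.998
gripper_force: 0.0
```

Emit:
drive_tool(moves=[{"delta_pos": [0,0,0],"turn": 0,"claw": 0},{"delta_pos": [0,0,0],"turn": 0,"claw": 0},{"delta_pos": [0,0,0],"turn": 0,"claw": 0},{"delta_pos": [0,0,0],"turn": 0,"claw": 0},{"delta_pos": [0,0,0],"turn": 0,"claw": 0},{"delta_pos": [0,0,0],"turn": 0,"claw": 0}])

```text
time_s: 25.42
tcp_pos: [0.4852, 0.0812, 0.0133]
ee_rot: [[-0.763, -0.646, 0.0], [-0.646, 0.763, 0.0], [-0.0, -0.0, -1.0]]
wrist_force: [-0.6, 0.8, 2.0]
gripper_width: 0.571
gripper_force: 30.0
```

Emit:
drive_tool(moves=[{"delta_pos": [0,0,-20],"turn": 0,"claw": 0},{"delta_pos": [0,0,-40],"turn": 0,"claw": 0},{"delta_pos": [0,0,-45],"turn": 0,"claw": 0},{"delta_pos": [0,0,-45],"turn": 0,"claw": 0},{"delta_pos": [0,0,0],"turn": -0.175,"claw": 0},{"delta_pos": [0,0,0],"turn": -0.175,"claw": 0},{"delta_pos": [0,0,0],"turn": -0.175,"claw": 0},{"delta_pos": [0,0,0],"turn": -0.175,"claw": 0},{"delta_pos": [0,0,0],"turn": -0.175,"claw": 0},{"delta_pos": [0,0,0],"turn": -0.175,"claw": 0},{"delta_pos": [0,0,0],"turn": 0,"claw": 0}])

```text
time_s: 26.8
tcp_pos: [0.4848, 0.0809, 0.1626]
ee_rot: [[0.179, -0.984, -0.001], [-0.984, -0.179, -0.0], [0.0, 0.001, -1.0]]
wrist_force: [0.1, 0.0, 0.4]
gripper_width: 0.568
gripper_force: 30.0
```

Emit:
drive_tool(moves=[{"delta_pos": [22,-11,0],"turn": 0,"claw": 0},{"delta_pos": [43.5,-21.2,0],"turn": 0,"claw": 0},{"delta_pos": [43.5,-21.2,0],"turn": 0,"claw": 0},{"delta_pos": [43.5,-21.2,0],"turn": 0,"claw": 0},{"delta_pos": [43.5,-21.2,0],"turn": 0,"claw": 0},{"delta_pos": [43.5,-21.2,0],"turn": 0,"claw": 0},{"delta_pos": [22,-11,0],"turn": 0,"claw": 0},{"delta_pos": [0,0,0],"turn": 0,"claw": 0},{"delta_pos": [0,0,0],"turn": 0,"claw": 0}])

```text
time_s: 27.92
tcp_pos: [0.6577, -0.1525, 0.1625]
ee_rot: [[0.18, -0.984, -0.001], [-0.984, -0.18, 0.0], [-0.001, 0.001, -1.0]]
wrist_force: [-0.1, 1.2, -1.0]
gripper_width: 0.566
gripper_force: 30.0
```

```bash
python3 -c "
from h import *
go('D',.0243)"
```

```text
D delta mm [  0.7  -0.9 138.2] tcp [ 0.6577 -0.1525  0.1625] yaw y -169.7 tilt [-0.001  0.    -1.   ] w 0.566 t 27.925
```

Emit:
drive_tool(moves=[{"delta_pos": [0,0,35],"turn": 0,"claw": 0},{"delta_pos": [0,0,40],"turn": 0,"claw": 0},{"delta_pos": [0,0,40],"turn": 0,"claw": 0},{"delta_pos": [0,0,12],"turn": 0,"claw": 0},{"delta_pos": [0,0,4],"turn": 0,"claw": 0},{"delta_pos": [0,0,3],"turn": 0,"claw": 0},{"delta_pos": [0,0,0],"turn": 0,"claw": 0},{"delta_pos": [0,0,0],"turn": 0,"claw": 0},{"delta_pos": [0,0,0],"turn": 0,"claw": 0}])

```text
time_s: 29.05
tcp_pos: [0.6586, -0.1531, 0.0296]
ee_rot: [[0.181, -0.984, 0.001], [-0.984, -0.181, -0.0], [0.0, -0.001, -1.0]]
wrist_force: [-0.1, -0.1, -0.9]
gripper_width: 0.567
gripper_force: 30.0
```

Emit:
drive_tool(moves=[{"delta_pos": [0,0,3],"turn": 0,"claw": 0},{"delta_pos": [0,0,2],"turn": 0,"claw": 0},{"delta_pos": [0,0,0],"turn": 0,"claw": 0},{"delta_pos": [0,0,0],"turn": 0,"claw": 0}])

```text
time_s: 29.55
tcp_pos: [0.6583, -0.153, 0.0244]
ee_rot: [[0.181, -0.983, -0.0], [-0.983, -0.181, -0.0], [0.0, 0.0, -1.0]]
wrist_force: [-1.1, -0.2, 2.7]
gripper_width: 0.567
gripper_force: 30.0
```

Contact. I release, rise and back away towards the robot.

Emit:
drive_tool(moves=[{"delta_pos": [0,0,0],"turn": 0,"claw": 1},{"delta_pos": [0,0,0],"turn": 0,"claw": 1},{"delta_pos": [0,0,0],"turn": 0,"claw": 1},{"delta_pos": [0,0,0],"turn": 0,"claw": 1},{"delta_pos": [0,0,-30],"turn": 0,"claw": 1},{"delta_pos": [0,0,-50],"turn": 0,"claw": 1},{"delta_pos": [0,0,-50],"turn": 0,"claw": 1},{"delta_pos": [0,0,-30],"turn": 0,"claw": 1}])

```text
time_s: 30.55
tcp_pos: [0.6594, -0.1531, 0.1875]
ee_rot: [[0.181, -0.983, 0.004], [-0.983, -0.181, -0.001], [0.001, -0.004, -1.0]]
wrist_force: [0.7, -0.5, -0.1]
gripper_width: 1.001
gripper_force: 0.0
```

Emit:
drive_tool(moves=[{"delta_pos": [20,35,0],"turn": 0,"claw": 1},{"delta_pos": [30,40,0],"turn": 0,"claw": 1},{"delta_pos": [30,40,0],"turn": 0,"claw": 1},{"delta_pos": [30,40,0],"turn": 0,"claw": 1},{"delta_pos": [30,40,0],"turn": 0,"claw": 1},{"delta_pos": [30,20,0],"turn": 0,"claw": 1},{"delta_pos": [0,0,0],"turn": 0,"claw": 1},{"delta_pos": [0,0,0],"turn": 0,"claw": 1}])

```text
time_s: 31.55
tcp_pos: [0.4778, -0.3588, 0.184]
ee_rot: [[0.181, -0.984, 0.0], [-0.984, -0.181, 0.0], [-0.0, -0.0, -1.0]]
wrist_force: [-0.1, 0.0, -0.5]
gripper_width: 0.996
gripper_force: 0.0
```

Run:
```python
from h import *
d=snap('top','top3'); snap('side','side3'); P=cloud(d)
for n,t,h in zip(('green','blue','red','yellow'),'ABCD',(.107,.090,.073,.056)):
    x,y=T[t]; m=(abs(P[...,0]-x)<.045)&(abs(P[...,1]-y)<.045)&(abs(P[...,2]-h)<.006)
    q=P[m]; print(n,len(q),q.mean(0).round(4),'off disc mm',((q.mean(0)[:2]-[x,y])*1000).round(1))
```

```text
green 502 [0.6048 0.1258 0.1067] off disc mm [-1.2 -2.2]
blue 479 [0.6206 0.0331 0.0897] off disc mm [-2.9 -1.9]
red 464 [ 0.6381 -0.058   0.0727] off disc mm [-2.9  1. ]
yellow 453 [ 0.6561 -0.1541  0.056 ] off disc mm [-2.4 -1.1]
```

View pics/top3.png

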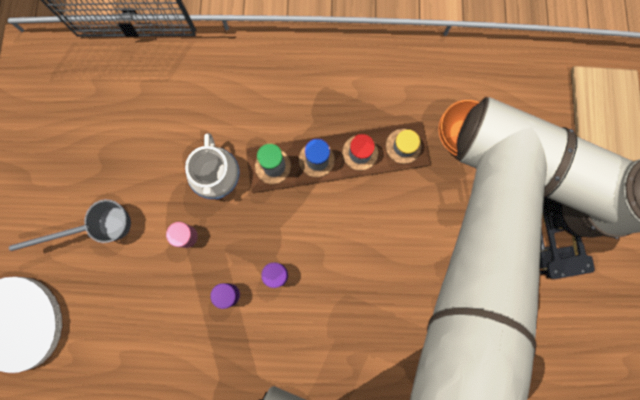

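View pics/side3.png

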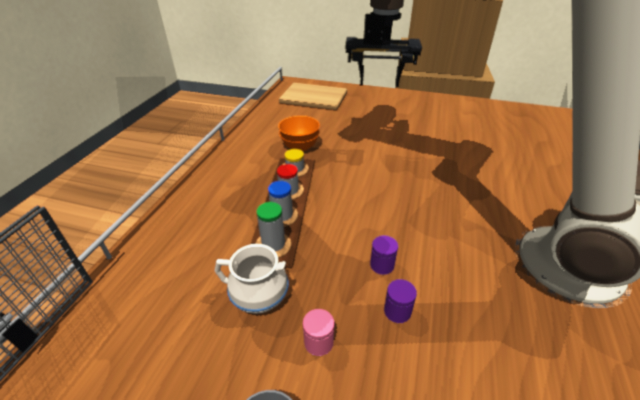

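Both views show green, blue, red and yellow upright on the discs from the jug to the bowls, each within 4 mm of its disc centre. The jug, at (212,172) in the top view, and the bowls, at (300,132) in the side view, have not moved, and the arm is clear.

```bash
python3 -c "
from station import ticket
print(ticket.finish_job())"
```

```text
the job is handed in; nothing more can be done
None
```

The four tins stand upright on the cork discs in height order, green next to the jug, then blue, red and yellow towards the bowls, each within 4 mm of its disc centre, with the jug and bowls unmoved; I handed the job in at about 32 s on the robot's clock, and no verdict came back.

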